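# Start a frying pan heating on a portable induction hob

### The job

Start the frying pan heating on the portable induction hob as a cook would: lightly tap with the fingertips the on/off key (the largest round key), then the mode key (the oblong one), then the plus key (the square one with a cross), pressing each one down gently until it registers and letting it spring back up before the next. Do not press the minus or timer key, and leave the hob, the pan and everything else standing where it is, without touching the pan, the bottle, the jar or the spatula.

Things in the scene. Friction and masses are not known exactly. Their poses are not given: they have to be found in the camera images.
- hob: Black portable induction hob, loose, 3 kg, 360 mm deep (x) by 290 wide (y), glass 62 mm high. Origin: centre of its underside; x to its back (away from the robot), y to the left. Its front 85 mm is a flat control strip 59 mm high, with five pale grey keys in a row at hob x = -148 mm, 52 to 58 mm apart, flat tops 68 mm above the worktop.
- key_onoff_top (a point): On/off key: the largest ROUND key, 32 mm across, at the right-hand end of the row seen from the robot (hob y = -110 mm); dark ring with a short bar printed on it. This point: centre of the key's flat top face, moving with the key; z up. 9 mm above the strip.
- key_onoff (a joint): Travel of the on/off key, m: 0 up, 0.007 pressed to its stop, straight down. Spring return: 1 N starts it, then 1.3 N more per mm: 10 N at the stop; then it is rigid. It registers beyond 0.002 (a light tap: 4 to 7 N, held a tenth of a second) and is up again below 0.0012.
- key_plus_top (a point): Plus key: a SQUARE key, 22 x 22 mm, with a dark cross on it, second from the right (hob y = -52 mm). This point: centre of the key's flat top face, moving with the key; z up. 9 mm above the strip.
- key_plus (a joint): Travel of the plus key, m: 0 up, 0.007 pressed to its stop, straight down. Spring return: 1 N starts it, then 1.3 N more per mm: 10 N at the stop; then it is rigid. It registers beyond 0.002 (a light tap: 4 to 7 N, held a tenth of a second) and is up again below 0.0012.
- key_minus_top (a point): Minus key: a SQUARE key, 22 x 22 mm, with a single dark bar along y on it, in the middle of the row (hob y = 0). This point: centre of the key's flat top face, moving with the key; z up. 9 mm above the strip.
- key_minus (a joint): Travel of the minus key, m: 0 up, 0.007 pressed to its stop, straight down. Spring return: 1 N starts it, then 1.3 N more per mm: 10 N at the stop; then it is rigid. It registers beyond 0.002 (a light tap: 4 to 7 N, held a tenth of a second) and is up again below 0.0012.
- key_timer_top (a point): Timer key: the SMALL ROUND key, 20 mm across, second from the left (hob y = +54 mm). This point: centre of the key's flat top face, moving with the key; z up. 9 mm above the strip.
- key_timer (a joint): Travel of the timer key, m: 0 up, 0.007 pressed to its stop, straight down. Spring return: 1 N starts it, then 1.3 N more per mm: 10 N at the stop; then it is rigid. It registers beyond 0.002 (a light tap: 4 to 7 N, held a tenth of a second) and is up again below 0.0012.
- key_mode_top (a point): Mode key: the OBLONG key, 38 mm along the row by 20 mm, at the left-hand end of the row (hob y = +108 mm), with two dark parallel lines on it. This point: centre of the key's flat top face, moving with the key; z up. 9 mm above the strip.
- key_mode (a joint): Travel of the mode key, m: 0 up, 0.007 pressed to its stop, straight down. Spring return: 1 N starts it, then 1.3 N more per mm: 10 N at the stop; then it is rigid. It registers beyond 0.002 (a light tap: 4 to 7 N, held a tenth of a second) and is up again below 0.0012.
- pan: Steel frying pan standing on the hob's cooking zone (centred within 6 mm of hob x = +50 mm, y = 0), loose, 0.95 kg: 200 mm across its rim, 42 mm high, its rim 104 mm above the worktop. Origin: centre of its underside; its x points along its handle, which reaches 275 mm from the centre and points to the right of the hob's back. Leave it alone.
- oil_bottle: Green glass oil bottle, 64 mm across, 210 mm tall, standing on the worktop left of the hob. Origin: centre of its underside. Leave it alone.
- spice_jar: Amber spice jar with a steel lid, 56 mm across, 100 mm tall, standing to the right of the hob's front. Origin: centre of its underside. Leave it alone.
- spatula: Wooden-handled spatula, 280 mm long, under 30 mm high, lying on the worktop left of the bottle, handle to the front. Origin: about its middle, on its underside. Leave it alone.

How it is judged:
On the way, in this order (a step that is already met when the one before it is completed fails the run):
1. the on/off key is pressed down, alone (value of joint key_onoff above 0.002 m and value of joint each of key_plus, key_minus, key_timer, key_mode below 0.0012 m), for 0.05 s.
2. then the mode key is pressed down, alone, the on/off key up again (value of joint key_mode above 0.002 m and value of joint each of key_onoff, key_plus, key_minus, key_timer below 0.0012 m), for 0.05 s.
3. then the plus key is pressed down, alone, the mode key up again (value of joint key_plus above 0.002 m and value of joint each of key_onoff, key_minus, key_timer, key_mode below 0.0012 m), for 0.05 s.
At the end, for the whole second after the job is handed in: All five keys are up again (less than 1.2 mm down); the hob stands level within 12 mm of where it was; the pan stands level and at rest on it within 18 mm of where it was; bottle, jar and spatula are within 15 mm of where they were, bottle and jar upright (value of joint each of key_onoff, key_plus, key_minus, key_timer, key_mode below 0.0012 m and distance of hob from where it was at the start of the episode below 0.012 m and angle between hob's own z axis and vertical below 0.03 rad and linear speed of each of hob, pan below 0.01 m/s and horizontal distance between pan and hob below 0.07 m and distance of pan from where it was at the start of the episode below 0.018 m and angle between pan's own z axis and vertical below 0.05 rad and distance of each of oil_bottle, spice_jar, spatula from where it was at the start of the episode below 0.015 m and angle between each of oil_bottle, spice_jar's own z axis and vertical below 0.1 rad); the robot touches nothing.
It fails at once if the minus or the timer key is pressed (it registers: 2 mm or more) (value of joint any of key_minus, key_timer above 0.002 m).
It fails at once if the hob or its keys are pressed harder than 25 N: not a light tap (contact force between any of the fingers, the arm and hob above 25 N).
It fails at once if the hob is shoved more than 12 mm, lifted or tipped (distance of hob from where it was at the start of the episode above 0.012 m or angle between hob's own z axis and vertical above 0.05 rad).
It fails at once if the robot touches the pan, or the pan is shifted or lifted (contact force between any of the fingers, the arm and pan above 0.5 N or distance of pan from where it was at the start of the episode above 0.018 m).
It fails at once if the robot touches the bottle, jar or spatula, or one is moved or lifted by 15 mm (contact force between any of the fingers, the arm and oil_bottle above 0.5 N or contact force between any of the fingers, the arm and spice_jar above 0.5 N or contact force between any of the fingers, the arm and spatula above 0.5 N or distance of any of oil_bottle, spice_jar, spatula from where it was at the start of the episode above 0.015 m).
It also fails if it takes over 50 s, if anything falls off the work surface, if the arm or the gripper's body presses on something with over 40 N, if the wrist force passes 120 N, or if a joint passes its speed limit or range.

### The arm

A 7-joint arm with a two-finger parallel gripper is mounted at the origin on the work surface. World frame = base frame: x ahead of the robot, y to its left, z up, the work surface at z = 0. Lengths are in m, angles in rad, forces in N, time in s.
With the tool pointing down it reaches from about 0.425 to 0.875 m from the base axis. Payload 9.9 kg.
Tool frame: the origin (TCP) lies midway between the tips of the shut fingers; the grasp point (between the pads) lies 19 mm behind it (hold_point_z is the distance from the TCP to the grasp point, in m); z points along the fingers, y is the line along which they close (so a half turn about z gives the same grasp; the last joint's range is limited). The gripper opens to 85 mm and grips with 20 to 120 N. Pads are 22 mm wide; open, the fingers measure 114 mm over their backs; the gripper's body (76 mm by 85 mm) begins 54 mm behind the grasp point. The pads swing forward as they close: fully open they stand 13 mm farther back than shut.
Start: joints at [-1.318, 0.576, 0.025, 1.437, -0.015, 1.129, -0.057], TCP at [0.223, 0.637, 0.231] pointing down, gripper open.
Joint ranges: [-2.76, 2.76], [-0.34, 2.15], [-1.52, 1.57], [0.19, 2.46], [-1.09, 4.23], [0.17, 1.99], [-2.82, 2.82]. Speed limits (rad/s): [2.22, 2.22, 3.01, 3.01, 3.14, 3.14, 3.14].

### API

Orientations are given as a rotation vector (axis times angle).
In Python, from station import move_to, movel, move_joints, move_gripper, dwell, inverse_kinematics, observe, get_image, camera_params, MotionError, job_done, hold_point_z gives the robot as it stands. Calls block until the motion is done:
- move_to(position, orientation): joint-space move of the TCP to a pose.
- movel(position, rotation=None, feed=0.15, until_force=None): straight line of the TCP; rotation=None keeps the orientation; feed is the mean speed in m/s. With until_force (N) it stops when the force on the tool has changed by that much, and returns True; else False.
- move_joints(angles): joint-space move.
- move_gripper(opening, squeeze=None): finger opening in m; squeeze is the grip in N (None keeps the last); returns when the fingers have stopped.
- dwell(seconds).
- inverse_kinematics(position, orientation): joint angles nearest the present ones, or None.
- observe(): the state.
- get_image(name): name is "side" or "top" or "wrist"; returns the picture (420x560x3 uint8, red, green, blue); there is no depth.
- camera_params(name): a dict with "fovy" (degrees; the focal length in pixels is half the picture's height over the tangent of half this angle, whatever the lens; pixels are square), "cx", "cy" (the principal point, pixels), "pose" (4x4, takes a point from camera to world coordinates); the wrist camera has in their place "tool_from_camera" (4x4, takes a point from camera to tool coordinates, whose origin is the TCP and whose axes are the flange's). Camera axes: x right, y down, z forward; pixel columns grow to the right and rows downward; lengths in m; the calibration is good to about 2 mm. A picture is of the moment at which its call begins: read the wrist's pose just before it. camera_params takes no time and is no camera call.
A pose or a line that the arm cannot do raises MotionError and nothing moves.
- job_done(): hands the job in; it is judged then, once.
The state is a dict: "t": time; "q": joint angles; "qvel": joint speeds; "tau": joint torques, N m; "tcp_pos": TCP position; "ee_rot": TCP orientation; "force": force on the tool from outside, world axes, zero at the start; "moment": the same for the moment, N m; "gripper_width": finger opening in m; "grasp_force": force on a finger pad.
Only numpy, scipy, OpenCV 4.12 (cv2) and the standard library are available. Lean on these libraries where they do the work, as an engineer would, in place of code of your own. Each camera call takes 0.05 s, during which the arm holds its last target. There are 200 camera calls.

## Working session

There is one attempt and no reset: what is moved stays moved. The work goes in short steps, each a Python script; the robot and the scene stay as the last script left them, time stands still between calls to the robot, and variables do not carry over. Pictures are saved under pics/ and viewed, at most 10 in all, crops included, and the job is handed in when it is done.

```bash
mkdir -p pics
python3 - <<'E'
from station import *
import cv2
for n in("top","side"):
    cv2.imwrite(f"pics/{n}0.png",get_image(n)[:,:,::-1]); p=camera_params(n); print(n,p["fovy"],p["cx"],p["cy"],p["pose"], p.keys())
o=observe();print(o["t"],o["tcp_pos"],o["ee_rot"],o["gripper_width"],o["force"]);print(camera_params("wrist"))
E
```

```text
top 42.39768176788713 277.16475588762665 202.60473135243706 [[-0.01425662 -0.99037391  0.13768179  0.4211919 ]
 [-0.99989749  0.01393848 -0.00327455  0.06111548]
 [ 0.00132395 -0.13771436 -0.9904711   1.20464281]
 [ 0.          0.          0.          1.        ]] dict_keys(['fovy', 'cx', 'cy', 'pose'])
side 42.6657518702506 283.7233507171298 204.3873634593586 [[ 0.96664751 -0.18918035  0.17263656  0.34788028]
 [-0.25563612 -0.7537157   0.60544431 -0.66810984]
 [ 0.01558072 -0.62938338 -0.77693874  1.00012304]
 [ 0.          0.          0.          1.        ]] dict_keys(['fovy', 'cx', 'cy', 'pose'])
0.1 [0.22295539 0.63670458 0.23055579] [-5.26553944e-01 -3.09700000e+00  2.26412038e-03] 0.08531212977984272 [-0.33969951 -0.24655131  0.29355004]
{'fovy': 60.97073591993162, 'cx': 285.2077682980973, 'cy': 205.24603931590786, 'tool_from_camera': array([[-1.09693398e-03, -9.57307409e-01, -2.89069751e-01,
         7.34846465e-02],
       [ 9.99999355e-01, -1.13559592e-03, -3.39671915e-05,
         1.52794888e-03],
       [-2.95749385e-04, -2.89069602e-01,  9.57308037e-01,
        -1.43556283e-01],
       [ 0.00000000e+00,  0.00000000e+00,  0.00000000e+00,
         1.00000000e+00]])}
```

View pics/top0.png

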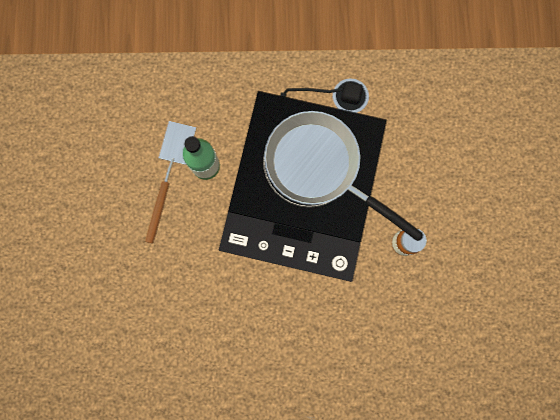

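View pics/side0.png

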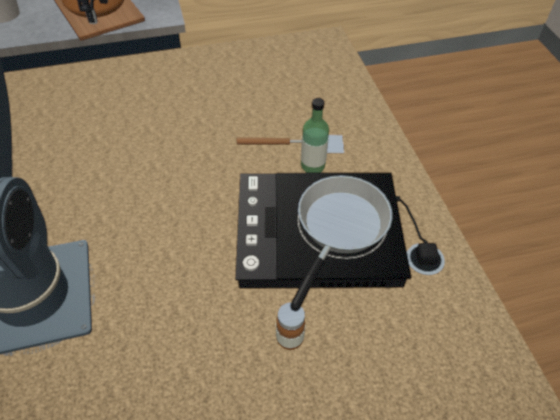

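The top view shows the key row from the mode key (238,240) to the on/off key (340,263), with timer (263,245), minus (288,251) and plus (313,257) between them. The side view shows the same row near (253,183) to (251,263). The handle tip and jar sit well to the right, at (415,238) in the top view. I'll refine with centroids in both cameras.

```bash
cat > loc.py <<'E'
import cv2, numpy as np
from station import camera_params
def ray(c,uv,z):
    p=camera_params(c); f=210/np.tan(np.radians(p["fovy"])/2); T=np.array(p["pose"])
    d=T[:3,:3]@[(uv[0]-p["cx"])/f,(uv[1]-p["cy"])/f,1]; o=T[:3,3]
    return (o+d*(z-o[2])/d[2])[:2]
H={"mode":.108,"timer":.054,"minus":0,"plus":-.052,"onoff":-.110}
S={"top":[(238,240),(263,245),(288,251),(313,257),(340,263)],"side":[(253,183),(252,201),(252,220),(251,240),(251,263)]}
def keys(c):
    im=cv2.imread(f"pics/{c}0.png",0); out=[]
    n,l,st,ce=cv2.connectedComponentsWithStats(cv2.morphologyEx((im>130).astype(np.uint8),cv2.MORPH_CLOSE,np.ones((5,5))))
    for s in S[c]:
        i=min((i for i in range(1,n) if st[i,4]<600),key=lambda i:np.hypot(*(ce[i]-s)))
        x,y,w,h,a=st[i]; out.append(ray(c,ce[i],.068)); print(c,ce[i].round(1),w,h,a,out[-1].round(4))
    return np.array(out)
def fit(P):
    h=np.array([[-.148,y] for y in H.values()]); d=h-h.mean(0); e=P-P.mean(0)
    a=np.arctan2((d[:,0]*e[:,1]-d[:,1]*e[:,0]).sum(),(d*e).sum())
    R=np.array([[np.cos(a),-np.sin(a)],[np.sin(a),np.cos(a)]]); t=P.mean(0)-R@h.mean(0)
    return a,R,t,h@R.T+t
if __name__=="__main__":
    for P in (keys("top"),keys("side")):
        a,R,t,K=fit(P); print("yaw",np.degrees(a).round(2),"org",t.round(4),"res mm",(np.hypot(*(K-P).T)*1e3).round(1),"\n",K.round(4))
    print("jar top", ray("top",(414,241),.1),"handle tip",ray("top",(420,236),.14), "pan",ray("top",(311,159),.104), "pan expected",R@[.05,0]+t)
E
python3 loc.py
```

```text
top [237.9 239.1] 20 13 174 [0.5029 0.1409]
top [262.9 245. ] 10 9 71 [0.4899 0.0886]
top [288.  250.7] 13 12 113 [0.4772 0.0361]
top [312.2 256.5] 13 12 116 [ 0.4644 -0.0142]
top [339.3 262.8] 16 15 191 [ 0.4504 -0.0704]
side [252.1 200.5] 10 8 62 [0.4892 0.0865]
side [252.1 200.5] 10 8 62 [0.4892 0.0865]
side [251.8 219.5] 12 10 110 [0.4766 0.0342]
side [251. 239.] 11 11 112 [ 0.4637 -0.0162]
side [250.5 262.1] 16 15 188 [ 0.4501 -0.0723]
yaw -13.95 org [6.206e-01 5.000e-04] res mm [0.2 0.1 0.3 0.1 0.1] 
 [[ 0.503   0.141 ]
 [ 0.49    0.0886]
 [ 0.477   0.0362]
 [ 0.4644 -0.0143]
 [ 0.4505 -0.0706]]
yaw -13.88 org [ 0.6175 -0.0118] res mm [43.4 10.6 10.8 10.8 11.1] 
 [[ 0.4997  0.1286]
 [ 0.4867  0.0761]
 [ 0.4738  0.0237]
 [ 0.4613 -0.0268]
 [ 0.4474 -0.0831]]
jar top [ 0.49172894 -0.22057682] handle tip [ 0.49884424 -0.22267642] pan [ 0.66457434 -0.01405314] pan expected [ 0.66599149 -0.02377098]
```

Two independent views agree to about 2 mm, with a top fit residual of 0.3 mm or less and yaw -13.9°. The side mode key was missed by the threshold, which doesn't matter. Next: close the gripper, approach high, and tap the first key.

```bash
cat > tap.py <<'E'
from station import *
import numpy as np
K={"mode":(.5027,.140),"plus":(.464,-.0153),"onoff":(.4502,-.0716)}
a=np.radians(-97.0); ROT=np.pi*np.array([np.cos(a),np.sin(a),0])
def tap(k):
    x,y=K[k]
    movel([x,y,.10],ROT,feed=.15); movel([x,y,.078],feed=.05); dwell(.3)
    f0=observe()["force"]
    hit=movel([x,y,.0625],feed=.008,until_force=5.0)
    o=observe(); dwell(.15); p=observe()
    print(k,hit,"z",o["tcp_pos"].round(4),p["tcp_pos"][2].round(4),"dF",(o["force"]-f0).round(2),(p["force"]-f0).round(2))
    movel([x,y,.078],feed=.03); movel([x,y,.12],feed=.1); o=observe(); print("t",o["t"],(o["force"]-f0).round(2))
E
python3 - <<'E'
from tap import *
move_gripper(0.0,20)
movel([.223,.637,.30]); movel([.35,.35,.30],ROT,feed=.2)
x,y=K["onoff"]; movel([x,y,.20],ROT,feed=.2)
o=observe(); print(o["t"],o["gripper_width"],o["tcp_pos"],o["ee_rot"],ROT)
import cv2; cv2.imwrite("pics/top1.png",get_image("top")[:,:,::-1]); cv2.imwrite("pics/w1.png",get_image("wrist")[:,:,::-1])
tap("onoff")
cv2.imwrite("pics/top2.png",get_image("top")[:,:,::-1])
E
```

```text
5.5667 4.1167201161412005e-05 [ 0.4501503  -0.07101277  0.2000854 ] [3.81334345e-01 3.11833601e+00 3.72724025e-04] [-0.38286383 -3.1181757   0.        ]
onoff True z [ 0.4502 -0.0716  0.0647] 0.0647 dF [-0.92 -0.53  4.67] [-0.02  0.95  5.54]
t 10.175 [-0.37  0.29  0.11]
```

The on/off key went down 3.3 mm at about 5 N, as its spring predicts. Now the other two.

Run:
```python
from tap import *
import cv2
tap("mode"); tap("plus")
x,y=K["plus"]; movel([x,y,.25],feed=.2); movel([.35,.35,.30],feed=.25); dwell(.3)
cv2.imwrite("pics/top3.png",get_image("top")[:,:,::-1])
a,b=(cv2.imread(f"pics/top{i}.png",0) for i in(0,3)); print("t",observe()["t"],"diff px",[(cv2.absdiff(a,b)[:,c:c+80]>40).sum() for c in range(0,560,80)])
```

```text
mode True z [0.5027 0.14   0.0647] 0.0647 dF [-0.5   0.11  6.7 ] [ 0.1  -0.63  6.41]
t 15.525 [-0.71 -0.    1.24]
plus True z [ 0.464  -0.0153  0.0647] 0.0647 dF [ 0.61 -0.87  5.08] [ 1.07 -0.49  4.85]
t 20.4417 [ 0.83 -0.39 -0.83]
t 23.2833 diff px [np.int64(8353), np.int64(1214), np.int64(0), np.int64(0), np.int64(0), np.int64(0), np.int64(0)]
```

View pics/top3.png

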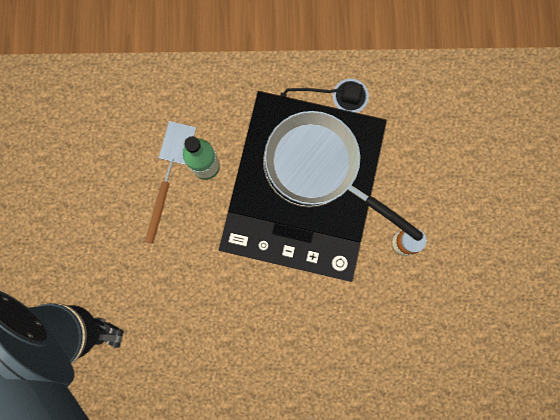

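The picture shows the arm clear at lower left, near (100,335). The key row, still (238,240) to (340,263), and everything else are unchanged, with no differing pixels outside the arm.

```bash
python3 -c "from station import *; print(job_done())"
```

```text
the job is handed in; nothing more can be done
None
```

I tapped the on/off, mode and plus keys in that order, each about 3.3 mm down at roughly 5–6.5 N and released before the next; the last picture shows nothing moved, and the job is handed in, verdict not shown.

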